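Set the label coder's variety wheel and print

TASK

One cheese stands on the scale and waits for its label. With a fingertip flick the rim of the label coder's thumbwheel, click by click (either way round), until the facet in the colour of that cheese's wax faces straight up at the pointers, settled in its click, and then press the green print key right down and let it come up. Do not press the key while another colour is up, do not force the coder, and leave the cheeses and everything else on the bench where they are.

Things in the scene. Friction and masses are not known exactly. Their poses are not given: they have to be found in the camera images.
- coder: label coder fixed to the bench: white box 200 (x) x 240 (y) x 100 mm high; origin at the centre of its underside, x to its back (away from the operator), y to its left, z up. Its flat top carries the thumbwheel front-left, the round green print key front-right and, from 4 to 100 mm behind the centre, a paper label roll between cheeks, up to 150 mm high
- wheel_axle (a point): centre of the thumbwheel on its axle, at (-38, 35, 84) mm in the coder's frame; axle along the coder's y. Wheel 20 mm wide: eight flat coloured facets 32 mm from the axle and, between them, eight straight radial ribs 4 mm thick that reach 42 mm from it. It stands up through the coder's top; the up-facing facet is 16 mm above the top. Room between two ribs: about 25 mm
- wheel (a joint): turn of the thumbwheel in rad, 0.785 (45 deg) per click, no end stops; a sprung detent holds it at each click. It grows as the wheel's top moves to the coder's back (+x). Facet facing up: 0 white, 0.785 blue, 1.571 yellow, 2.356 green, 3.142 red, 3.927 black, 4.712 violet, 5.498 (or -0.785) brown; repeats every 6.283. Starts at rest on white, blue or brown
- pointer (a point): where the chosen facet's middle must be: 32 mm straight above the axle. Two white pointers, 16 mm either side of the wheel's middle, 6 mm high, mark it. With a facet squarely up, the ribs beside it lean 22.5 deg forward and back: ends 39 mm above, 16 mm before or behind the axle. A rib pushed along x yields at 2 to 4 N; past half way the wheel snaps to the next click once the finger lifts out
- facet_yellow (a point): middle of the outer face of the wheel's yellow facet, 32 mm from the axle
- facet_green (a point): middle of the outer face of the wheel's green facet, 32 mm from the axle
- facet_red (a point): middle of the outer face of the wheel's red facet, 32 mm from the axle
- facet_black (a point): middle of the outer face of the wheel's black facet, 32 mm from the axle
- print_key (a joint): travel of the print key in m: 0 up, 0.006 fully down; sprung, returns by itself, about 5 N at full travel
- print_key_top (a point): centre of the top of the round green print key, 34 mm across, at (-42, -65, 122) mm in the coder's frame when up; pressed straight down; its black collar stands 12 mm above the coder's top
- scale_pan (a point): centre of the top of the steel pan (155 x 165 mm, 40 mm above the bench) of the low grey bench scale
- cheese_yellow: small cheese in yellow wax, 112 mm across, 64 mm high, 0.6 kg; origin at the centre of its underside. One of the four cheeses stands on the scale pan, the other three on the wooden ripening board along the back
- cheese_green: small cheese in green wax, 112 mm across, 64 mm high, 0.6 kg; origin at the centre of its underside. One of the four cheeses stands on the scale pan, the other three on the wooden ripening board along the back
- cheese_red: small cheese in red wax, 112 mm across, 64 mm high, 0.6 kg; origin at the centre of its underside. One of the four cheeses stands on the scale pan, the other three on the wooden ripening board along the back
- cheese_black: small cheese in black wax, 112 mm across, 64 mm high, 0.6 kg; origin at the centre of its underside. One of the four cheeses stands on the scale pan, the other three on the wooden ripening board along the back
- trier: cheese trier (sampling iron) lying on the bench: wooden cross handle 134 mm long along its x, 24 mm thick, steel tube 150 mm long towards its -y; origin under the middle of the handle
- wax_brush: brush with wooden handle, 220 mm long along its x, 42 mm wide, 20 mm high, origin under its middle
- label_roll: spare roll of labels standing on end, 90 mm across, 60 mm high, origin at the centre of its underside
- wax_jar: yellow jar of wax with a white lid, 84 mm across, 110 mm high, origin at the centre of its underside
There are look-alikes about, which are no part of the job. What is meant by the cheese_red is not blue or purple, and is the smaller of those in its own colour.

How it is judged:
By the outcome, as a careful person would: the job done as asked, in the order asked, and still so for the second after the job is handed in, with the robot touching nothing.
It also fails if it takes over 51 s, if anything falls off the work surface, if the arm or the gripper's body presses on something with over 40 N, if the wrist force passes 120 N, or if a joint passes its speed limit or range.

ROBOT

A 7-joint arm with a two-finger parallel gripper is mounted at the origin on the work surface. World frame = base frame: x ahead of the robot, y to its left, z up, the work surface at z = 0. Lengths are in m, angles in rad, forces in N, time in s.
With the tool pointing down it reaches from about 0.35 to 0.9 m from the base axis. Payload 8.1 kg.
Tool frame: the origin (TCP) lies midway between the tips of the shut fingers; the grasp point (between the pads) lies 19 mm behind it; z points along the fingers, y is the line along which they close (so a half turn about z gives the same grasp; the last joint's range is limited). The gripper opens to 92 mm and grips with 3 to 60 N. Pads are 19 mm wide; open, the fingers measure 130 mm over their backs; the gripper's body (75 mm by 190 mm) begins 47 mm behind the grasp point.
Start: joints at [1.159, 0.434, 0.025, 1.573, -0.012, 1.134, -0.075], TCP at [0.19, -0.595, 0.227] pointing down, gripper open.
Joint ranges: [-2.62, 2.62], [-0.44, 2.09], [-1.27, 1.32], [0.08, 2.57], [-1.32, 4.46], [0.12, 2], [-2.74, 2.74]. Speed limits (rad/s): [2.22, 2.22, 3.01, 3.01, 3.14, 3.14, 3.14].

INTERFACE

Orientations are given as a rotation vector (axis times angle).
In Python, from cell import arm gives the robot as it stands.
- The arm moves only by the tool carry_out, never from a script. Its arguments are lists of equal length, an entry for each row: "claw": the finger opening in cm, from 0 to 9.18; "delta_pos": the shift along the tool's x, y, z in cm, a list of three; "angular": the turn, a rotation vector about the tool's x, y, z in rad, a list of three. In form: {"claw": [claw, ...], "delta_pos": [[dx, dy, dz], ...], "angular": [[ax, ay, az], ...]}. A call has 1 to 20 rows; each row shifts and turns the commanded pose from where the row before left it, along the tool's axes as they then stand; what a row does not reach is not made up. A row lasts 1/10 s, in which the tool goes at most 50 mm and 8.59 degrees, less where a joint would pass 70% of its speed; a pose out of reach is approached as far as the arm can. A call with a gripper value outside its range is refused whole. The fingers move at their own pace and stop on an object; "force" is the grip in N (left out, the last holds). Time passes only in rows, so rows that do not move let the fingers close. It gives the time, the measured TCP pose, the force, the opening and the grip force at its end, in the units of the state.
- arm.observe(): the state, without advancing time (a new reading comes with each control period).
- arm.get_image(name): name is "scene" or "top"; returns a dict with "frame" (384x512x3 uint8, red, green, blue), "mtx" (3x3 intrinsics, pixels), "T" (4x4, takes a point from camera to world coordinates). Camera axes: x right, y down, z forward; pixel columns grow to the right and rows downward; lengths in m; the calibration is good to about 2 mm. A picture is of the moment at which its call begins. There is no depth.
- arm.sign_off(): hands the job in; it is judged then, once.
Trained networks look in a picture, given as the dict that the camera call returned (one of the last four; its "shot" number tells which), for a name from the list of things; names that differ only in an ending like _2 or _b are one class to them, and where a whole thing is asked for, a point or a joint stands for the part that bears it (a point fixed in the world has none). Each returns a list of dicts, best first, with "conf" (0 to 1); they miss things now and then, are a little off and sometimes report something else, mostly with a low value. They report only what shows in the picture. A call takes as long as a camera call. They do not tell look-alikes from the thing itself.
- arm.look_for(label, picture): "centre" ([column, row] as shares, 0 to 1, of the picture: columns of its width, rows of its height, amid what is visible of it).
- arm.trace(label, picture): "region" (384x512 bool, what is visible of it) and "centre" ([column, row] as shares, 0 to 1, of the picture: columns of its width, rows of its height, amid what is visible of it).
- arm.place_of(label, picture): "centre" ([column, row] as shares, 0 to 1, of the picture: columns of its width, rows of its height: a listed point, or the origin of a listed thing).
The state is a dict: "clock": time; "joints": joint angles; "dq": joint speeds; "joint_efforts": joint torques, N m; "position": TCP position; "ee_rot": TCP orientation; "force": force on the tool from outside, world axes, zero at the start; "ft_torque": the same for the moment, N m; "width": opening from 0.0 (shut) to 1.0 (fully open); "gripper_force": force on a finger pad.
Only numpy, scipy, OpenCV 4.12 (cv2) and the standard library are available. Lean on these libraries where they do the work, as an engineer would, in place of code of your own. Each camera call takes 0.05 s, during which the arm holds its last target. There are 200 camera calls.

## Working session

There is one attempt and no reset: what is moved stays moved. The work goes in short steps, Python scripts to look and compute and a tool call to move; the robot and the scene stay as the last step left them, time stands still between calls to the robot, and variables do not carry over. Pictures are saved under pics/ and viewed, at most 10 in all, crops included, and the job is handed in when it is done.

Besides the shell and the picture viewer there is one more tool, called as a command line: name --argument value ..., lists and objects as JSON in quotes. carry_out: Moves the arm, as the interface text tells. Its arguments: {"type":"object","properties":{"claw":{"type":"array","items":{"type":"number"}},"delta_pos":{"type":"array","items":{"type":"array","items":{"type":"number"}}},"angular":{"type":"array","items":{"type":"array","items":{"type":"number"}}},"force":{"type":"number"}},"required":["claw","delta_pos","angular"]}

```bash
mkdir -p pics; cat > h.py <<'E'
import numpy as np, cv2
from cell import arm
def px(p,pt):
    T=np.linalg.inv(p["T"]);c=T[:3,:3]@np.array(pt)+T[:3,3];u=p["mtx"]@c;return u[:2]/u[2]
def ray(p,uv,z):
    d=p["T"][:3,:3]@np.linalg.inv(p["mtx"])@np.array([uv[0],uv[1],1.]);o=p["T"][:3,3]
    return o+d*(z-o[2])/d[2]
def share(c): return np.array([c[0]*512,c[1]*384])
def save(p,n,box=None,s=1):
    f=p["frame"]
    if box: f=f[box[1]:box[3],box[0]:box[2]]
    f=cv2.resize(f,None,fx=s,fy=s,interpolation=cv2.INTER_CUBIC)
    cv2.imwrite(n,f[:,:,::-1])
E
python3 - <<'E'
from h import *
a=arm.get_image("scene");b=arm.get_image("top")
print(arm.observe())
f=np.hstack([a["frame"],b["frame"]]);cv2.imwrite("pics/a.png",cv2.resize(a["frame"],(800,600))[:,:,::-1]);cv2.imwrite("pics/b.png",cv2.resize(b["frame"],(800,600))[:,:,::-1])
for n,p in(("scene",a),("top",b)):
    print(n,p["T"][:3,3].round(3))
    for l,z in [("coder",0),("wheel_axle",.084),("pointer",.116),("print_key_top",.122),("scale_pan",.04),("cheese_yellow",0.04),("cheese_green",0.04),("cheese_red",0.04),("cheese_black",.04)]:
        for r in arm.place_of(l,p)[:3]:
            uv=share(r["centre"]);print(l,round(r["conf"],2),uv.round(1),ray(p,uv,z).round(4))
E
```

```text
{'clock': 0.1, 'joints': array([ 1.15939705,  0.43520121,  0.02499884,  1.57401017, -0.01161652,
        1.13399987, -0.07508608]), 'dq': array([ 0.00090594, -0.00112926,  0.00152477, -0.00369495, -0.00047526,
       -0.0008565 ,  0.0004698 ]), 'joint_efforts': array([ 3.36669356e-03, -6.69128752e+01,  9.87793654e-01, -3.15143645e+01,
       -6.06673630e-02,  3.73313762e-02,  7.10173731e-05]), 'position': array([ 0.1897459 , -0.59501376,  0.22599241]), 'ee_rot': array([-3.10282797e+00, -4.82783365e-01,  5.56398419e-04]), 'force': array([-0.12022643,  0.34721206, -0.06724875]), 'ft_torque': array([-0.01877373, -0.04056132, -0.0202931 ]), 'gripper_force': 0.0, 'width': 1.002035334822181}
scene [1.554 0.624 1.039]
coder 0.83 [230.8 207.1] [ 0.5681 -0.085   0.    ]
wheel_axle 0.84 [243.7 187.7] [ 0.5225 -0.0519  0.084 ]
pointer 0.61 [244.  183.2] [ 0.5324 -0.0438  0.116 ]
pointer 0.22 [145.4 181.7] [ 0.7333 -0.3712  0.116 ]
print_key_top 0.36 [220.4 173.9] [ 0.5388 -0.152   0.122 ]
scale_pan 0.87 [323.4 234.5] [0.55   0.3107 0.04  ]
scale_pan 0.6 [245.5 190.8] [ 0.4884 -0.0654  0.04  ]
c
[... 706 characters left out ...]
01.9] [ 0.5248 -0.0494  0.116 ]
print_key_top 0.48 [301.  200.3] [ 0.5284 -0.1441  0.122 ]
print_key_top 0.34 [185.2 195.8] [0.5537 0.2838 0.122 ]
scale_pan 0.84 [180.1 201.4] [0.5398 0.3192 0.04  ]
cheese_yellow 0.88 [253.8 135.3] [0.7966 0.0265 0.04  ]
cheese_yellow 0.61 [371.2 215.3] [ 0.4708 -0.4235  0.04  ]
cheese_yellow 0.43 [134. 196.] [0.5646 0.4999 0.04  ]
cheese_green 0.82 [290.8 135.6] [ 0.7923 -0.1199  0.04  ]
cheese_red 0.95 [276.  247.3] [ 0.3546 -0.0511  0.04  ]
cheese_red 0.94 [221.5 140.8] [0.777  0.1548 0.04  ]
cheese_red 0.85 [234.9 247.6] [0.3565 0.1077 0.04  ]
cheese_black 0.64 [185.5 199.9] [0.5452 0.2982 0.04  ]
cheese_black 0.35 [273.2 203.3] [ 0.5252 -0.0441  0.04  ]
```

View pics/a.png

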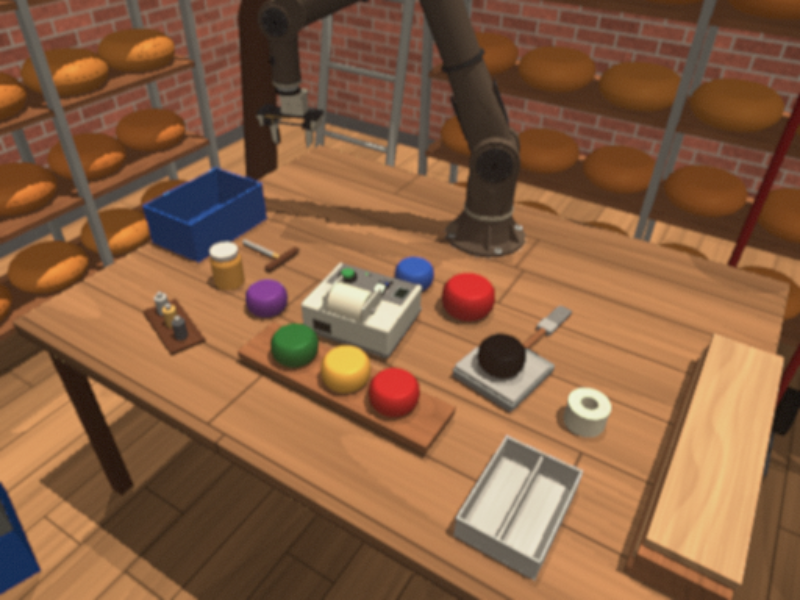

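View pics/b.png

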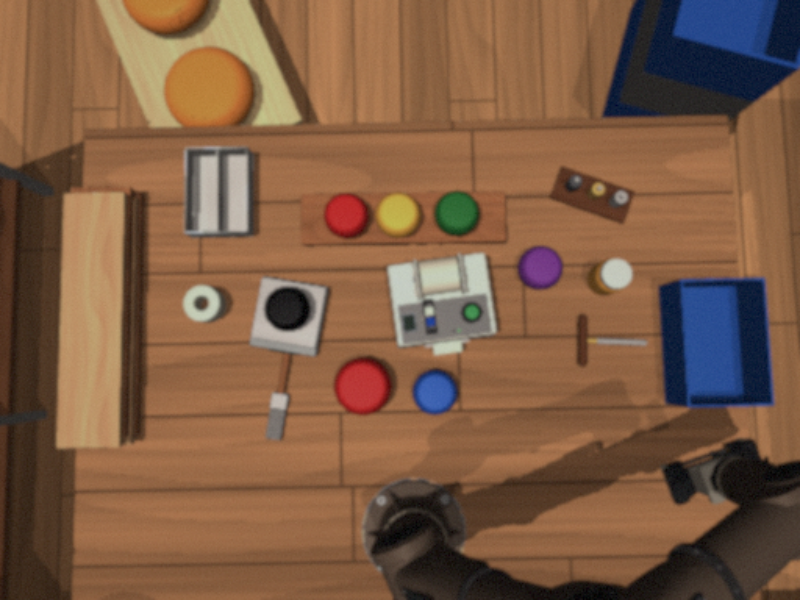

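The scale carries the black cheese (scene about 500,355, top about 288,308 in the enlarged views), so black is the target. It is also the only black cheese on the table. I'll measure the coder's pose next and check the current facet in a crop.

```bash
python3 - <<'E'
from h import *
from scipy.optimize import least_squares
a=arm.get_image("scene");b=arm.get_image("top")
# coder top corners seen in top view (800x600 -> 512x384)
c=np.array([[388,268],[487,254],[497,331],[398,346]])*.64
P=np.array([ray(b,u,.1) for u in c]);print(P.round(4),np.linalg.norm(np.roll(P,-1,0)-P,axis=1))
loc=np.array([[100,120],[100,-120],[-100,-120],[-100,120]])/1e3
def cw(q,l): 
    s,k=np.sin(q[2]),np.cos(q[2]);return np.array([q[0]+k*l[0]-s*l[1],q[1]+s*l[0]+k*l[1]])
r=least_squares(lambda q:np.concatenate([cw(q,l)-p[:2] for l,p in zip(loc,P)]),[.56,-.08,.1]);q=r.x
print(q,r.fun.round(4))
for n,l,z in(("axle",(-.038,.035),.084),("key",(-.042,-.065),.122)):
    w=[*cw(q,l),z];print(n,np.round(w,4),px(a,w),px(b,w))
ca=cv2.resize(a["frame"][160:230,185:275],(800,600),interpolation=cv2.INTER_CUBIC)
cb=cv2.resize(b["frame"][158:230,242:326],(800,600),interpolation=cv2.INTER_CUBIC)
cv2.imwrite("pics/c.png",cv2.resize(np.hstack([ca,cb]),(800,300))[:,:,::-1])
cv2.imwrite("pics/d.png",cb[:,:,::-1])
E
```

```text
[[ 0.643   0.0491  0.1   ]
 [ 0.6723 -0.1909  0.1   ]
 [ 0.4856 -0.209   0.1   ]
 [ 0.4544  0.0285  0.1   ]] [0.24181102 0.18758883 0.23949086 0.1897127 ]
[ 0.56383516 -0.08055961  0.11677038] [ 0.0062  0.0012  0.0048  0.0028 -0.0071 -0.0024 -0.0039 -0.0015]
axle [ 0.522  -0.0502  0.084 ] [244.11488604 187.7791809 ] [275.22182582 203.26584533]
key [ 0.5297 -0.15    0.122 ] [222.1498882  172.95622881] [302.58924363 199.92651488]
```

View pics/c.png

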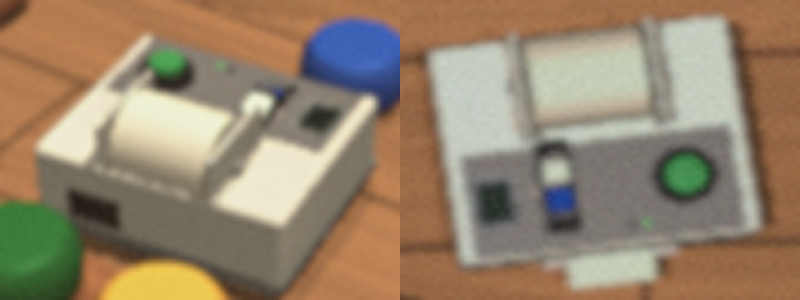

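View pics/d.png

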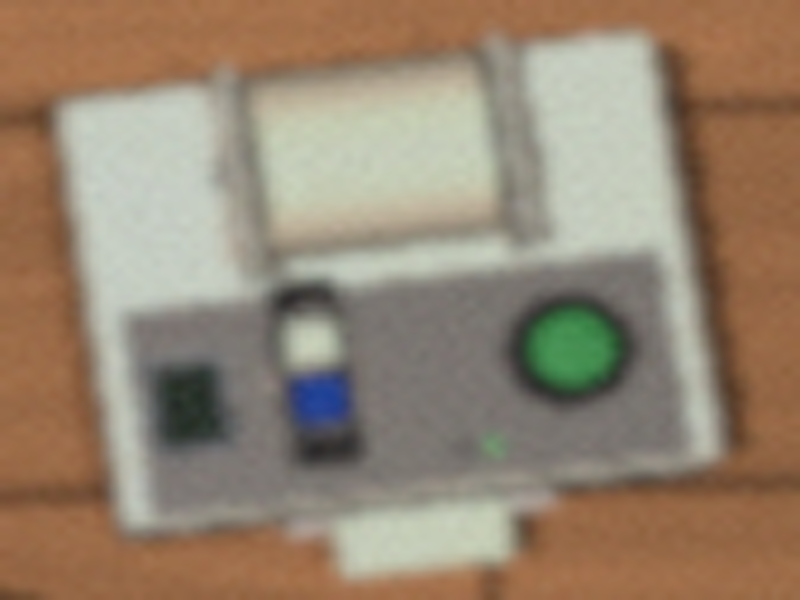

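```bash
python3 - <<'E'
from h import *
q=[.5638,-.0806,.1168]
def W(l):
    s,k=np.sin(q[2]),np.cos(q[2]);return [q[0]+k*l[0]-s*l[1],q[1]+s*l[0]+k*l[1],l[2]]
for n in("top","scene"):
    ps=[arm.get_image(n) for _ in range(4)]
    f=np.mean([p["frame"].astype(float) for p in ps],0)
    p=ps[-1]
    for l,z in (("pointer",.116),("wheel_axle",.084),("print_key_top",.122),("facet_black",.084),("facet_green",.084)):
        for pp in ps[:2]:
            for r in arm.place_of(l,pp)[:2]:
                print(n,l,round(r["conf"],2),share(r["centre"]).round(1))
    print("pred pointer",px(p,W((-.038,.035,.116))).round(1),"key",px(p,W((-.042,-.065,.122))).round(1))
    for dx in range(-48,50,4):
        u=px(p,W((-.038+dx/1e3,.035,.116)));v=cv2.remap(f.astype(np.float32),np.float32([[u[0]]]),np.float32([[u[1]]]),cv2.INTER_LINEAR)
        print(dx,u.round(1),v.ravel().round())
E
```

```text
top pointer 0.65 [277.8 203.1]
top pointer 0.17 [221.8 143.5]
top pointer 0.67 [273.7 201.6]
top pointer 0.28 [180.  202.3]
top wheel_axle 0.95 [273.1 200.6]
top wheel_axle 0.91 [275.  202.3]
top print_key_top 0.44 [300.7 198.5]
top print_key_top 0.43 [302.9 198.5]
pred pointer [275.6 202.7] key [302.6 199.9]
-48 [277.4 215.5] [125. 120. 115.]
-44 [277.2 214.4] [115. 110. 106.]
-40 [277.1 213.4] [91. 86. 85.]
-36 [276.9 212.3] [62. 60. 58.]
-32 [276.8 211.2] [51. 49. 48.]
-28 [276.6 210.1] [65. 63. 63.]
-24 [276.5 209.1] [77. 76. 89.]
-20 [276.3 208. ] [ 64.  74. 116.]
-16 [276.2 206.9] [ 45.  68. 141.]
-12 [276.  205.9] [ 36.  67. 148.]
-8 [275.9 204.8] [ 35.  67. 147.]
-4 [275.7 203.7] [ 43.  67. 139.]
0 [275.6 202.7] [ 74.  84. 124.]
4 [275.4 201.6] [125. 126. 127.]
8 [275.3 200.5] [170. 173. 157.]
12 [275.1 199.5] [192. 198. 178.]
16 [275.  198.4] [195. 202. 182.]
20 [274.8 197.3] [186. 192. 172.]
24 [274.7 196.3] [159. 162. 148.]
28 [274.5 195.2] [122. 122. 113.]
32 [274.4 194.1] [93. 89. 86.]
36 [274.2 193.1] [67. 64. 62.]
40 [274.1 192. ] [78. 79. 74.]
44 [273.9 191. ] [137. 1
[... 788 characters left out ...]
] [150. 127. 107.]
-28 [247.2 177.5] [139. 124. 109.]
-24 [246.8 178.1] [129. 120. 109.]
-20 [246.3 178.6] [121. 114. 106.]
-16 [245.9 179.1] [113. 107. 104.]
-12 [245.4 179.7] [106. 103. 104.]
-8 [245.  180.2] [106. 103. 102.]
-4 [244.5 180.8] [122. 119. 110.]
0 [244.1 181.3] [158. 155. 137.]
4 [243.6 181.9] [201. 202. 174.]
8 [243.2 182.4] [224. 226. 198.]
12 [242.7 183. ] [235. 236. 212.]
16 [242.3 183.5] [232. 232. 206.]
20 [241.8 184.1] [228. 227. 200.]
24 [241.3 184.6] [225. 224. 196.]
28 [240.9 185.2] [223. 222. 193.]
32 [240.4 185.8] [209. 206. 178.]
36 [239.9 186.3] [199. 193. 167.]
40 [239.5 186.9] [185. 176. 152.]
44 [239.  187.5] [186. 176. 151.]
48 [238.5 188. ] [189. 178. 152.]
```

```bash
python3 - <<'E'
from h import *
o=[]
for n,(x,y) in(("top",(276,203)),("scene",(244,182))):
    ps=[arm.get_image(n) for _ in range(8)]
    f=np.mean([p["frame"].astype(float) for p in ps],0).astype(np.float32)
    c=cv2.resize(f[y-16:y+16,x-11:x+11],(400,582),interpolation=cv2.INTER_LANCZOS4)
    c=c+1.0*(c-cv2.GaussianBlur(c,(0,0),18))
    o.append(np.clip(c,0,255))
cv2.imwrite("pics/e.png",np.hstack(o)[:,:,::-1])
print(arm.observe()["clock"])
E
```

```text
3.3[ WARN:0@21.178] global loadsave.cpp:1063 imwrite_ Unsupported depth image for selected encoder is fallbacked to CV_8U.
```

View pics/e.png

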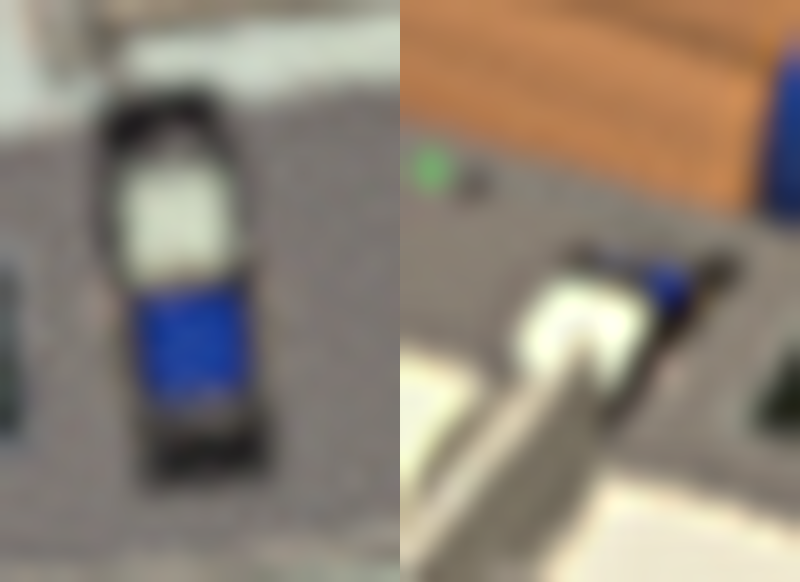

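The sharpened views show a rib about straight up, with white just behind it and blue just in front, and the slot is symmetric about my measured axle. I'll go above the front of the wheel with the fingers shut, then flick it and watch how it settles.

carry_out --claw '[0, 0, 0, 0, 0, 0, 0, 0, 0, 0, 0, 0, 0, 0, 0, 0, 0, 0, 0]' --delta_pos '[[0, 0, 0], [0, 0, 0], [2.22, -3.14, 0], [2.22, -3.14, 0], [2.22, -3.14, 0], [2.22, -3.14, 0], [2.22, -3.14, 0], [2.22, -3.14, 0], [2.22, -3.14, 0], [2.22, -3.14, 0], [2.22, -3.14, 0], [2.22, -3.14, 0], [2.22, -3.14, 0], [2.22, -3.14, 0], [2.22, -3.14, 0], [2.22, -3.14, 0], [2.22, -3.14, 0], [2.22, -3.14, 0], [0, 0, 0]]' --angular '[[0, 0, 0.095], [0, 0, 0.095], [0, 0, 0], [0, 0, 0], [0, 0, 0], [0, 0, 0], [0, 0, 0], [0, 0, 0], [0, 0, 0], [0, 0, 0], [0, 0, 0], [0, 0, 0], [0, 0, 0], [0, 0, 0], [0, 0, 0], [0, 0, 0], [0, 0, 0], [0, 0, 0], [0, 0, 0]]'

```text
clock: 5.2
position: [0.4852, -0.049, 0.2271]
ee_rot: [-3.133, -0.198, -0.003]
force: [0.6, -0.1, -0.2]
width: 0.006
gripper_force: 0.0
```

```bash
cat >> h.py <<'E'
from scipy.spatial.transform import Rotation as R
AX=np.array([.522,-.0502,.084]);KEY=np.array([.5297,-.150,.122]);Y=.1168
def where():
    o=arm.observe();M=R.from_rotvec(o["ee_rot"]).as_matrix();p=o["position"]
    C=R.from_euler("z",Y).as_matrix()
    print("t",round(o["clock"],2),"p",p.round(4),"rel axle mm(coder)",(C.T@(p-AX)*1e3).round(1),"F",o["force"].round(1),"w",round(o["width"],2))
    print("toolx yaw",np.arctan2(M[1,0],M[0,0]).round(4),"z",M[:,2].round(3),"rel key mm(coder)",(C.T@(p-KEY)*1e3).round(1))
E
python3 -c "
from h import *
where()"
```

```text
t 5.2 p [ 0.4852 -0.049   0.2271] rel axle mm(coder) [-36.4   5.5 143.1] F [ 0.6 -0.1 -0.2] w 0.01
toolx yaw 0.1259 z [ 0.002  0.002 -1.   ] rel key mm(coder) [-32.4 105.5 105.1]
```

carry_out --claw '[0, 0, 0, 0, 0, 0, 0, 0, 0, 0, 0, 0, 0, 0, 0]' --delta_pos '[[0, 0.5, 3.5], [0, 0, 3.5], [0, 0, 2.5], [0, 0, 1.2], [0, 0, 0], [0.6, 0, 0], [0.6, 0, 0], [0.6, 0, 0], [0.4, 0, 0], [0.4, 0, 0], [0.3, 0, 0], [0.3, 0, 0], [0, 0, 0], [0, 0, -2], [0, 0, -2]]' --angular '[[0, 0, 0], [0, 0, 0], [0, 0, 0], [0, 0, 0], [0, 0, 0], [0, 0, 0], [0, 0, 0], [0, 0, 0], [0, 0, 0], [0, 0, 0], [0, 0, 0], [0, 0, 0], [0, 0, 0], [0, 0, 0], [0, 0, 0]]'

```text
clock: 6.7
position: [0.5148, -0.0557, 0.1597]
ee_rot: [-3.136, -0.186, 0.003]
force: [1.3, -0.2, 0.1]
width: 0.007
gripper_force: 0.0
```

```bash
cat >> h.py <<'E'
def wheelpic(fn):
    o=[]
    q=[.5638,-.0806,Y]
    for n,(x,y) in(("top",(276,203)),("scene",(244,182))):
        ps=[arm.get_image(n) for _ in range(3)];p=ps[-1]
        f=np.mean([p["frame"].astype(float) for p in ps],0).astype(np.float32)
        c=cv2.resize(f[y-16:y+16,x-11:x+11],(400,582),interpolation=cv2.INTER_LANCZOS4)
        o.append(np.clip(c+(c-cv2.GaussianBlur(c,(0,0),18)),0,255))
        C=R.from_euler("z",Y).as_matrix()
        for dx in range(-36,41,4):
            u=px(p,AX+C@np.array([dx/1e3,0,.032]));v=cv2.remap(f,np.float32([[u[0]]]),np.float32([[u[1]]]),cv2.INTER_LINEAR)
            print(n[0],dx,v.ravel().astype(int),end="; ")
        print()
    cv2.imwrite(fn,np.hstack(o).astype(np.uint8)[:,:,::-1])
E
python3 -c "
from h import *
where();wheelpic('pics/f.png')"
```

```text
t 6.7 p [ 0.5148 -0.0557  0.1597] rel axle mm(coder) [-7.8 -4.6 75.7] F [ 1.3 -0.2  0.1] w 0.01
toolx yaw 0.1188 z [-0.002  0.    -1.   ] rel key mm(coder) [-3.8 95.4 37.7]
t -36 [70 57 47]; t -32 [70 56 47]; t -28 [70 56 47]; t -24 [74 61 52]; t -20 [73 59 50]; t -16 [76 61 53]; t -12 [73 59 49]; t -8 [73 59 50]; t -4 [74 60 49]; t 0 [74 59 49]; t 4 [74 60 49]; t 8 [75 61 51]; t 12 [76 61 51]; t 16 [79 65 55]; t 20 [83 68 58]; t 24 [81 66 55]; t 28 [77 63 52]; t 32 [74 60 50]; t 36 [78 63 54]; t 40 [86 71 61]; 
s -36 [165 128  99]; s -32 [151 127 106]; s -28 [133 118 103]; s -24 [115 107  96]; s -20 [96 89 81]; s -16 [80 75 71]; s -12 [67 64 68]; s -8 [55 55 69]; s -4 [47 50 73]; s 0 [48 51 76]; s 4 [60 61 80]; s 8 [90 87 91]; s 12 [120 114 104]; s 16 [143 134 118]; s 20 [163 152 131]; s 24 [169 158 136]; s 28 [176 165 141]; s 32 [171 160 137]; s 36 [169 158 136]; s 40 [166 155 133];
```

View pics/f.png

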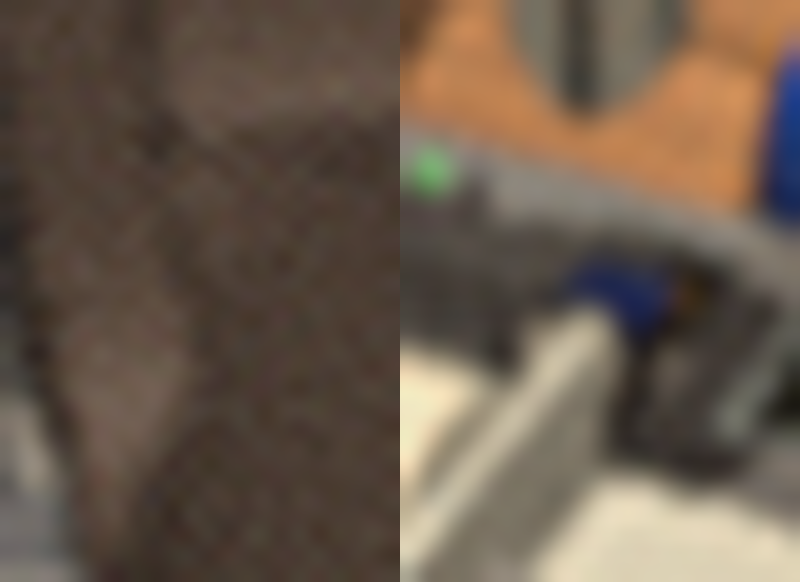

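```bash
python3 -c "
from h import *
p=arm.get_image('scene');t=arm.get_image('top');C=R.from_euler('z',Y).as_matrix()
def f(p,o,th,r,y):
    a=np.radians(th);u=px(p,AX+C@np.array([r*np.sin(a),y,r*np.cos(a)])/1e3);return ((u-o)*[400/22,582/32]).round().astype(int)
for th in(-67.5,-45,-22.5,0,22.5,45,67.5):
    print(th,'scene facet',f(p,[233,166],th,32,0)+[400,0],'rib tip L/R',f(p,[233,166],th,42,10)+[400,0],f(p,[233,166],th,42,-10)+[400,0],'top facet',f(t,[265,187],th,32,0))
"
```

```text
-67.5 scene facet [662 278] rib tip L/R [721 254] [639 230] top facet [208 433]
-45 scene facet [648 258] rib tip L/R [703 226] [621 202] top facet [205 397]
-22.5 scene facet [627 257] rib tip L/R [676 226] [593 202] top facet [200 345]
0 scene facet [602 279] rib tip L/R [644 254] [560 229] top facet [192 285]
22.5 scene facet [577 319] rib tip L/R [610 306] [527 281] top facet [183 226]
45 scene facet [555 371] rib tip L/R [582 375] [498 350] top facet [175 179]
67.5 scene facet [541 427] rib tip L/R [563 449] [479 424] top facet [168 151]
```

Blue is now squarely up (about 620,297 in the scene crop, which matches 0° with the same offset as before). Black is four more clicks the same way. I'll do two flicks, then check from aside.

carry_out --claw '[0, 0, 0, 0, 0, 0, 0, 0, 0, 0, 0, 0, 0, 0, 0, 0, 0]' --delta_pos '[[-3, -0.4, 0], [0, 0, 2], [0, 0, 1.5], [0, 0, 0.5], [0, 0, 0], [0.6, 0, 0], [0.6, 0, 0], [0.6, 0, 0], [0.5, 0, 0], [0.5, 0, 0], [0.4, 0, 0], [0.3, 0, 0], [0, 0, 0], [0, 0, 0], [0, 0, -2], [0, 0, -2], [0, 0, 0]]' --angular '[[0, 0, 0], [0, 0, 0], [0, 0, 0], [0, 0, 0], [0, 0, 0], [0, 0, 0], [0, 0, 0], [0, 0, 0], [0, 0, 0], [0, 0, 0], [0, 0, 0], [0, 0, 0], [0, 0, 0], [0, 0, 0], [0, 0, 0], [0, 0, 0], [0, 0, 0]]'

```text
clock: 8.8
position: [0.521, -0.0511, 0.1618]
ee_rot: [3.136, 0.186, 0.005]
force: [0.0, 0.7, -0.5]
width: 0.005
gripper_force: 0.0
```

```bash
python3 -c "
from h import *
where()"
```

```text
t 8.8 p [ 0.521  -0.0511  0.1618] rel axle mm(coder) [-1.1 -0.8 77.8] F [ 0.   0.7 -0.5] w 0.01
toolx yaw 0.1186 z [ 0.003 -0.    -1.   ] rel key mm(coder) [ 2.8 99.2 39.8]
```

carry_out --claw '[0, 0, 0, 0, 0, 0, 0, 0]' --delta_pos '[[0, 2, -3], [0, 4, -2], [0, 4.5, 0], [0, 4.5, 0], [0, 4.5, 0], [0, 4.5, 0], [0, 4, 0], [0, 0, 0]]' --angular '[[0, 0, 0], [0, 0, 0], [0, 0, 0], [0, 0, 0], [0, 0, 0], [0, 0, 0], [0, 0, 0], [0, 0, 0]]'

```text
clock: 9.6
position: [0.5508, -0.3365, 0.208]
ee_rot: [3.134, 0.173, -0.004]
force: [-0.2, -0.3, 0.0]
width: 0.002
gripper_force: 0.0
```

```bash
python3 -c "
from h import *
where();wheelpic('pics/g.png')"
```

```text
t 9.6 p [ 0.5508 -0.3365  0.208 ] rel axle mm(coder) [  -4.8 -287.7  124. ] F [-0.2 -0.3  0. ] w 0.0
toolx yaw 0.1103 z [-0.003 -0.003 -1.   ] rel key mm(coder) [  -0.8 -187.7   86. ]
t -36 [66 62 61]; t -32 [50 50 48]; t -28 [42 56 42]; t -24 [38 74 42]; t -20 [41 83 44]; t -16 [57 86 53]; t -12 [ 98 103  67]; t -8 [150 143  72]; t -4 [189 180  80]; t 0 [201 191  83]; t 4 [202 191  84]; t 8 [198 188  83]; t 12 [176 168  79]; t 16 [129 124  77]; t 20 [80 82 89]; t 24 [ 48  59 102]; t 28 [37 50 96]; t 32 [40 44 68]; t 36 [49 48 51]; t 40 [85 85 80]; 
s -36 [164 127  98]; s -32 [149 125 106]; s -28 [135 120 106]; s -24 [122 114 104]; s -20 [116 107  93]; s -16 [123 109  85]; s -12 [154 130  80]; s -8 [191 157  77]; s -4 [222 182  79]; s 0 [235 195  83]; s 4 [234 197  90]; s 8 [220 187 106]; s 12 [197 173 122]; s 16 [178 163 132]; s 20 [167 159 143]; s 24 [161 157 146]; s 28 [164 162 153]; s 32 [166 163 154]; s 36 [171 167 155]; s 40 [178 170 151];
```

View pics/g.png

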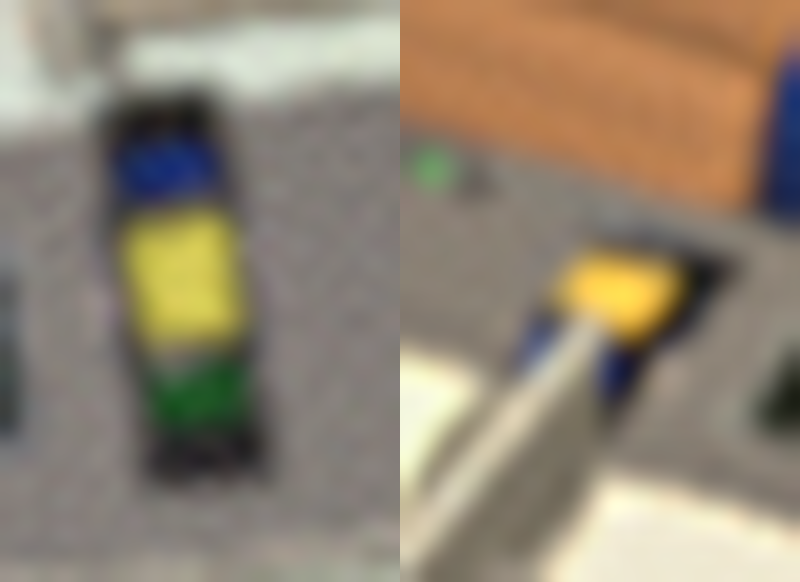

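The top view shows yellow squarely up (about 185,280), with blue behind and green in front, so each flick is one click. Three more clicks bring black up.

carry_out --claw '[0, 0, 0, 0, 0, 0, 0, 0, 0, 0]' --delta_pos '[[-0.5, -4.2, 0], [-0.5, -4.2, 0], [-0.5, -4.2, 0], [-0.5, -4.2, 0], [-0.5, -4, 0], [-0.5, -4, 0], [0, -4, 0], [0, 0, 3], [0, 0, 1.5], [0, 0, 0]]' --angular '[[0, 0, 0], [0, 0, 0], [0, 0, 0], [0, 0, 0], [0, 0, 0], [0, 0, 0], [0, 0, 0], [0, 0, 0], [0, 0, 0], [0, 0, 0]]'

```text
clock: 10.9
position: [0.4875, -0.0456, 0.1633]
ee_rot: [-3.136, -0.19, 0.005]
force: [-0.5, -0.2, 0.2]
width: 0.005
gripper_force: 0.0
```

```bash
python3 -c "
from h import *
where()"
```

```text
t 10.9 p [ 0.4875 -0.0456  0.1633] rel axle mm(coder) [-33.7   8.6  79.3] F [-0.5 -0.2  0.2] w 0.01
toolx yaw 0.1213 z [-0.003  0.    -1.   ] rel key mm(coder) [-29.8 108.6  41.3]
```

carry_out --claw '[0, 0, 0, 0, 0, 0, 0, 0, 0, 0, 0, 0, 0, 0, 0, 0]' --delta_pos '[[-0.2, 0.8, 2], [0, 0, 1.5], [0, 0, 0.8], [0, 0, 0], [0.6, 0, 0], [0.6, 0, 0], [0.6, 0, 0], [0.6, 0, 0], [0.5, 0, 0], [0.4, 0, 0], [0.3, 0, 0], [0, 0, 0], [0, 0, 0], [0, 0, -2], [0, 0, -2], [0, 0, 0]]' --angular '[[0, 0, 0], [0, 0, 0], [0, 0, 0], [0, 0, 0], [0, 0, 0], [0, 0, 0], [0, 0, 0], [0, 0, 0], [0, 0, 0], [0, 0, 0], [0, 0, 0], [0, 0, 0], [0, 0, 0], [0, 0, 0], [0, 0, 0], [0, 0, 0]]'

```text
clock: 12.5
position: [0.525, -0.0506, 0.1638]
ee_rot: [3.136, 0.186, 0.005]
force: [0.2, -1.0, -0.2]
width: 0.007
gripper_force: 0.0
```

```bash
python3 -c "
from h import *
where()"
```

```text
t 12.5 p [ 0.525  -0.0506  0.1638] rel axle mm(coder) [ 2.9 -0.8 79.8] F [ 0.2 -1.  -0.2] w 0.01
toolx yaw 0.1187 z [ 0.003 -0.    -1.   ] rel key mm(coder) [ 6.9 99.3 41.8]
```

carry_out --claw '[0, 0, 0, 0, 0, 0, 0, 0, 0, 0, 0, 0, 0, 0, 0, 0, 0]' --delta_pos '[[-3.9, 0, 0], [0, 0, 2], [0, 0, 1.5], [0, 0, 0.8], [0, 0, 0], [0.6, 0, 0], [0.6, 0, 0], [0.6, 0, 0], [0.6, 0, 0], [0.5, 0, 0], [0.4, 0, 0], [0.3, 0, 0], [0, 0, 0], [0, 0, 0], [0, 0, -2], [0, 0, -2], [0, 0, 0]]' --angular '[[0, 0, 0], [0, 0, 0], [0, 0, 0], [0, 0, 0], [0, 0, 0], [0, 0, 0], [0, 0, 0], [0, 0, 0], [0, 0, 0], [0, 0, 0], [0, 0, 0], [0, 0, 0], [0, 0, 0], [0, 0, 0], [0, 0, 0], [0, 0, 0], [0, 0, 0]]'

```text
clock: 14.2
position: [0.5219, -0.051, 0.1608]
ee_rot: [3.136, 0.186, 0.005]
force: [0.0, 0.4, -1.0]
width: 0.004
gripper_force: 0.0
```

```bash
python3 -c "
from h import *
where();wheelpic('pics/x.png')"
```

```text
t 14.2 p [ 0.5219 -0.051   0.1608] rel axle mm(coder) [-0.2 -0.8 76.8] F [ 0.   0.4 -1. ] w 0.0
toolx yaw 0.1186 z [ 0.003 -0.    -1.   ] rel key mm(coder) [ 3.8 99.2 38.8]
t -36 [72 58 48]; t -32 [71 58 49]; t -28 [71 57 48]; t -24 [72 58 48]; t -20 [73 59 50]; t -16 [70 57 47]; t -12 [73 59 49]; t -8 [72 58 48]; t -4 [72 59 49]; t 0 [73 60 50]; t 4 [72 58 49]; t 8 [72 59 49]; t 12 [76 62 52]; t 16 [81 66 56]; t 20 [84 68 57]; t 24 [83 68 57]; t 28 [82 67 56]; t 32 [83 68 56]; t 36 [86 70 60]; t 40 [95 78 66]; 
s -36 [166 129 100]; s -32 [151 128 107]; s -28 [133 119 104]; s -24 [116 108  98]; s -20 [97 89 81]; s -16 [84 74 68]; s -12 [83 62 56]; s -8 [86 50 45]; s -4 [92 41 36]; s 0 [95 41 35]; s 4 [100  53  46]; s 8 [114  83  72]; s 12 [128 112  96]; s 16 [141 130 112]; s 20 [151 145 123]; s 24 [149 145 122]; s 28 [153 150 125]; s 32 [152 147 123]; s 36 [156 149 126]; s 40 [160 152 129];
```

Red is up now (reddish at the pointer in the scene profile). One more flick should bring black up, then I'll move aside to check.

carry_out --claw '[0, 0, 0, 0, 0, 0, 0, 0, 0, 0, 0, 0, 0, 0, 0, 0, 0]' --delta_pos '[[-3.6, 0, 0], [0, 0, 2], [0, 0, 1.5], [0, 0, 0.5], [0, 0, 0], [0.6, 0, 0], [0.6, 0, 0], [0.6, 0, 0], [0.6, 0, 0], [0.5, 0, 0], [0.4, 0, 0], [0.4, 0, 0], [0, 0, 0], [0, 0, 0], [0, 0, -2], [0, 0, -2], [0, 0, 0]]' --angular '[[0, 0, 0], [0, 0, 0], [0, 0, 0], [0, 0, 0], [0, 0, 0], [0, 0, 0], [0, 0, 0], [0, 0, 0], [0, 0, 0], [0, 0, 0], [0, 0, 0], [0, 0, 0], [0, 0, 0], [0, 0, 0], [0, 0, 0], [0, 0, 0], [0, 0, 0]]'

```text
clock: 16.2
position: [0.5229, -0.0509, 0.1608]
ee_rot: [3.136, 0.186, 0.005]
force: [1.0, 0.4, -0.6]
width: 0.005
gripper_force: 0.0
```

carry_out --claw '[0, 0, 0, 0, 0, 0, 0, 0]' --delta_pos '[[0, 2, -3], [0, 4, -2], [0, 4.5, 0], [0, 4.5, 0], [0, 4.5, 0], [0, 4.5, 0], [0, 4, 0], [0, 0, 0]]' --angular '[[0, 0, 0], [0, 0, 0], [0, 0, 0], [0, 0, 0], [0, 0, 0], [0, 0, 0], [0, 0, 0], [0, 0, 0]]'

```text
clock: 17.0
position: [0.5527, -0.3363, 0.207]
ee_rot: [3.134, 0.173, -0.005]
force: [-0.4, -0.8, 0.3]
width: -0.001
gripper_force: 0.0
```

```bash
python3 -c "
from h import *
where();wheelpic('pics/i.png')"
```

```text
t 17.0 p [ 0.5527 -0.3363  0.207 ] rel axle mm(coder) [  -2.9 -287.7  123. ] F [-0.4 -0.8  0.3] w -0.0
toolx yaw 0.1102 z [-0.003 -0.003 -1.   ] rel key mm(coder) [   1.1 -187.7   85. ]
t -36 [65 62 60]; t -32 [51 46 51]; t -28 [65 43 68]; t -24 [86 43 95]; t -20 [100  45 109]; t -16 [ 98  55 103]; t -12 [83 63 83]; t -8 [58 52 55]; t -4 [39 36 36]; t 0 [33 31 31]; t 4 [32 31 31]; t 8 [35 33 33]; t 12 [50 46 44]; t 16 [72 58 56]; t 20 [98 58 57]; t 24 [117  43  43]; t 28 [111  36  36]; t 32 [78 39 40]; t 36 [51 44 45]; t 40 [84 85 79]; 
s -36 [164 127  98]; s -32 [150 126 106]; s -28 [137 121 107]; s -24 [124 115 105]; s -20 [111 103  94]; s -16 [99 92 84]; s -12 [84 78 70]; s -8 [67 61 54]; s -4 [56 49 43]; s 0 [57 50 43]; s 4 [73 67 58]; s 8 [108 101  88]; s 12 [140 131 114]; s 16 [159 148 128]; s 20 [174 158 136]; s 24 [178 154 133]; s 28 [187 159 137]; s 32 [188 160 137]; s 36 [190 163 140]; s 40 [187 168 145];
```

View pics/i.png

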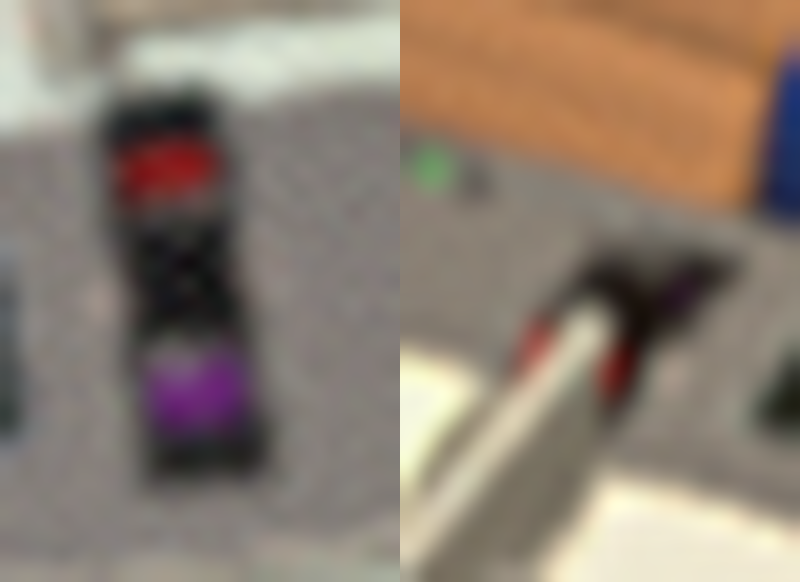

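Black is squarely up (about 185,280), with red behind and violet in front, the same geometry as when yellow was settled. On to the print key.

carry_out --claw '[0, 0, 0, 0, 0, 0, 0, 0, 0]' --delta_pos '[[0, -4, 0], [0, -4, 0], [0, -4, 0], [0, -4, 0], [0, -2.5, 0], [0, 0, 3], [0, 0, 2], [0, 0, 1], [0, 0, 0]]' --angular '[[0, 0, 0], [0, 0, 0], [0, 0, 0], [0, 0, 0], [0, 0, 0], [0, 0, 0], [0, 0, 0], [0, 0, 0], [0, 0, 0]]'

```text
clock: 18.2
position: [0.5323, -0.1445, 0.1478]
ee_rot: [-3.135, -0.188, 0.003]
force: [0.0, 0.5, 0.1]
width: 0.007
gripper_force: 0.0
```

```bash
python3 -c "
from h import *
where()"
```

```text
t 18.2 p [ 0.5323 -0.1445  0.1478] rel axle mm(coder) [ -0.7 -94.8  63.8] F [0.  0.5 0.1] w 0.01
toolx yaw 0.1197 z [-0.002  0.001 -1.   ] rel key mm(coder) [ 3.3  5.2 25.8]
```

carry_out --claw '[0, 0, 0, 0, 0, 0, 0, 0]' --delta_pos '[[-0.1, 0.5, 0.5], [0, 0, 1], [0, 0, 0.6], [0, 0, 0.3], [0, 0, 0.3], [0, 0, 0.3], [0, 0, 0.1], [0, 0, 0]]' --angular '[[0, 0, 0], [0, 0, 0], [0, 0, 0], [0, 0, 0], [0, 0, 0], [0, 0, 0], [0, 0, 0], [0, 0, 0]]'

```text
clock: 19.0
position: [0.5328, -0.1503, 0.1178]
ee_rot: [3.136, 0.186, -0.0]
force: [-2.6, -0.3, 3.9]
width: 0.002
gripper_force: 2.0
```

```bash
python3 -c "
from h import *
where()"
```

```text
t 19.0 p [ 0.5328 -0.1503  0.1178] rel axle mm(coder) [  -1.  -100.7   33.8] F [-2.6 -0.3  3.9] w 0.0
toolx yaw 0.1188 z [-0. -0. -1.] rel key mm(coder) [ 3.  -0.6 -4.2]
```

carry_out --claw '[0, 0, 0, 0]' --delta_pos '[[0, 0, 0.1], [0, 0, 0.1], [0, 0, 0.1], [0, 0, 0]]' --angular '[[0, 0, 0], [0, 0, 0], [0, 0, 0], [0, 0, 0]]'

```text
clock: 19.4
position: [0.5329, -0.1503, 0.1161]
ee_rot: [3.136, 0.186, 0.001]
force: [-7.2, 1.0, 17.9]
width: 0.004
gripper_force: 9.1
```

```bash
python3 -c "
from h import *
where()"
```

```text
t 19.4 p [ 0.5329 -0.1503  0.1161] rel axle mm(coder) [  -0.9 -100.7   32.1] F [-7.2  1.  17.9] w 0.0
toolx yaw 0.1187 z [ 0.001 -0.    -1.   ] rel key mm(coder) [ 3.1 -0.7 -5.9]
```

The key is bottomed: 5.9 mm down and 18 N, against about 5 N from the spring. I'll let it up and move away.

carry_out --claw '[0, 0, 0, 0, 0, 0, 0, 0, 0, 0, 0]' --delta_pos '[[0, 0, -0.5], [0, 0, -1], [0, 0, -3], [0, 0, -4], [0, 3, 0], [0, 4, 0], [0, 4, 0], [0, 4, 0], [0, 4, 0], [0, 0, 0], [0, 0, 0]]' --angular '[[0, 0, 0], [0, 0, 0], [0, 0, 0], [0, 0, 0], [0, 0, 0], [0, 0, 0], [0, 0, 0], [0, 0, 0], [0, 0, 0], [0, 0, 0], [0, 0, 0]]'

```text
clock: 20.5
position: [0.5551, -0.34, 0.1995]
ee_rot: [-3.136, -0.183, 0.0]
force: [0.6, -0.0, -0.6]
width: 0.003
gripper_force: 0.0
```

```bash
python3 -c "
from h import *
where();wheelpic('pics/x2.png');b=arm.get_image('top');cv2.imwrite('pics/j.png',cv2.resize(b['frame'],(800,600))[:,:,::-1])"
```

```text
t 20.5 p [ 0.5551 -0.34    0.1995] rel axle mm(coder) [  -0.9 -291.6  115.5] F [ 0.6 -0.  -0.6] w 0.0
toolx yaw 0.1166 z [-0.  0. -1.] rel key mm(coder) [   3.1 -191.6   77.5]
t -36 [68 66 64]; t -32 [53 47 52]; t -28 [66 44 69]; t -24 [87 43 94]; t -20 [102  48 110]; t -16 [ 97  56 104]; t -12 [82 62 82]; t -8 [58 52 56]; t -4 [39 37 37]; t 0 [32 33 33]; t 4 [34 33 33]; t 8 [37 34 35]; t 12 [49 44 43]; t 16 [72 58 56]; t 20 [99 59 57]; t 24 [118  44  43]; t 28 [111  34  34]; t 32 [77 39 40]; t 36 [55 48 48]; t 40 [84 86 80]; 
s -36 [161 125  97]; s -32 [148 125 105]; s -28 [135 120 106]; s -24 [124 115 104]; s -20 [111 103  94]; s -16 [98 92 83]; s -12 [84 78 70]; s -8 [68 61 55]; s -4 [56 49 43]; s 0 [55 48 42]; s 4 [74 66 57]; s 8 [109 101  88]; s 12 [141 132 115]; s 16 [159 148 128]; s 20 [174 158 136]; s 24 [178 155 133]; s 28 [187 159 137]; s 32 [188 160 137]; s 36 [190 164 141]; s 40 [187 168 145];
```

View pics/j.png

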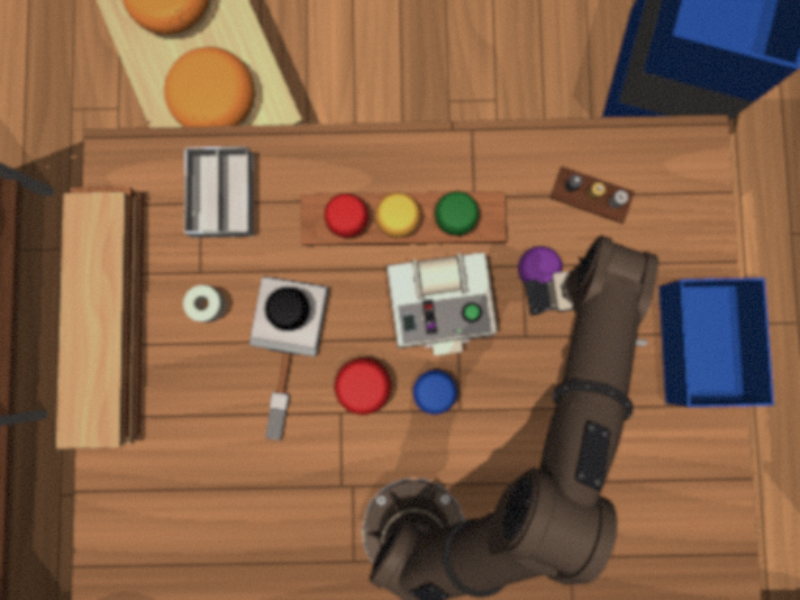

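The black facet is still up at the wheel (about 430,316), the visible objects on the bench are where they were, and the arm is clear. Handing in.

```bash
python3 -c "
from cell import arm
print(arm.sign_off())"
```

```text
the job is handed in; nothing more can be done
None
```

Job handed in at about 21 s of the 51 s: the wheel is settled with black up to match the black cheese on the scale, and the green print key was pressed fully down once and released; no verdict came back at hand-in.

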